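# Put the gauge block away and slide the tray cover home on its pins

## Robot

A 6-joint arm with a two-finger parallel gripper is mounted at the origin on the work surface. World frame = base frame: x ahead of the robot, y to its left, z up, the work surface at z = 0. Lengths are in m, angles in rad, forces in N, time in s.
With the tool pointing down it reaches from about 0.375 to 0.975 m from the base axis. Payload 3.8 kg.
Tool frame: the origin (TCP) lies at the very end of the fingers, on their centre line; the grasp point (between the pads) lies arm.pinch_z behind it (arm.pinch_z is the distance from the TCP to the grasp point, in m); z points along the fingers, y is the line along which they close (so a half turn about z gives the same grasp; the last joint's range is limited). The gripper opens to 88 mm and grips with 3 to 60 N. Pads are 18 mm wide; open, the fingers measure 123 mm over their backs; the gripper's body (75 mm by 187 mm) begins 45 mm behind the grasp point.
Start: joints at [-1.138, 0.264, 1.604, -0, 1.274, -0.037], TCP at [0.306, -0.602, 0.239] pointing down, gripper open.
Joint ranges: [-2.63, 2.63], [-0.94, 2.18], [0.31, 2.57], [-1.31, 4.45], [0, 2.66], [-2.55, 2.55]. Speed limits (rad/s): [2.57, 2.57, 3.14, 3.14, 3.14, 3.14].

## Interface

Orientations are given as a unit quaternion [w, x, y, z].
In Python, from cell import arm, imaging, order gives the robot as it stands. The module is installed in compiled form; this text tells all that it offers.
- The arm moves only by the tool carry_out, never from a script. Its argument "increments" is text: rows parted by semicolons, each of 6 numbers parted by spaces: the shift along the tool's x, y, z as a fraction of full scale, then the turn, a rotation vector about the tool's x, y, z as a fraction of full scale. A call has exactly 8 rows; each row shifts and turns the commanded pose from where the row before left it, along the tool's axes as they then stand; what a row does not reach is not made up. Full scale, the value 1, is 0.6 m for a shift and pi rad for a turn. A row lasts 1/8 s, in which the tool goes at most 62.5 mm and 10.7 degrees, less where a joint would pass 70% of its speed; a pose out of reach is approached as far as the arm can. A call with a number of a shift or a turn outside -1 to 1 is refused whole. A call with a gripper value outside its range is refused whole. "hand" is the opening, from -1 (shut) to 1 (fully open), set as the call begins (left out, the last holds). The fingers move at their own pace and stop on an object; "newtons" is the grip in N (left out, the last holds). Time passes only in rows, so rows that do not move let the fingers close, or fill a call up. It gives the time, the measured TCP pose, the force, the opening and the grip force at its end, in the units of the state.
- arm.get_obs(): the state, without advancing time (a new reading comes with each control period).
- imaging.snapshot(name): name is "side" or "top" or "wrist"; returns the picture (420x560x3 uint8, red, green, blue); there is no depth.
- imaging.camera_model(name): a dict with "mtx" (3x3 intrinsics, pixels), "eye" and "orientation" of the camera in the world. Camera axes: x right, y up, looking along -z (the intrinsics and any distortion apply to the point x, -y, -z); pixel columns grow to the right and rows downward; lengths in m; the calibration is good to about 2 mm. A picture is of the moment at which its call begins: read the wrist's pose just before it. camera_model takes no time and is no camera call; for the wrist camera it gives the pose at the moment of the call.
- order.finish_job(): hands the job in; it is judged then, once.
The state is a dict: "t": time; "joint_pos": joint angles; "joint_velocities": joint speeds; "tau": joint torques, N m; "eef_pos": TCP position; "tool_rot": TCP orientation; "force": force on the tool from outside, world axes, zero at the start; "ft_torque": the same for the moment, N m; "grip_width": finger opening in m; "gripper_force": force on a finger pad.
Only numpy, scipy, OpenCV 4.12 (cv2) and the standard library are available. Lean on these libraries where they do the work, as an engineer would, in place of code of your own. Each camera call takes 0.05 s, during which the arm holds its last target. There are 200 camera calls.

## Task

Put the short steel gauge block back into the open well of the brass tray, setting it down rather than dropping it. Then close the tray: slide the loose cover plate along the tray, without lifting it off, until it drops over the two dowel pins and sits flat and fully home. Leave the other things on the plate where they are.

Things in the scene. Friction and masses are not known exactly. Their poses are not given: they have to be found in the camera images.
- tray: Heavy fixed brass tray, 126 (x) x 257 (y) mm. Origin on the granite; mm in tray axes: -y half a flat landing, top z 42, x -56..63, y -125..1. +y half 6 mm lower, rim top z 36 round an open well x -33..33, y 14..114, floor z 12. Fences to z 50 along the +x side (inner face x 63) and the +y end (inner face y 125); -x side and -y end open.
- pin_near (a point): Top centre of the dowel pin nearest the open -x side, at (-44, 58, 41.5) mm in tray axes. Steel, 8 mm diameter, tapered top, standing 5.5 mm above the rim.
- pin_far (a point): Top centre of the other dowel pin, beside the +x fence, at (44, 58, 41.5) mm in tray axes.
- home (a point): Tray point (0, 64, 36) mm in tray axes: where the cover's origin lies when fully home. The seated cover has 1 mm of play to each fence.
- well (a point): Centre of the well's cork floor, at (0, 64, 12) mm in tray axes, axes as the tray's.
- cover: Loose plain aluminium plate 124 (x) x 120 (y) x 6 mm, 0.26 kg; origin under its centre, axes about as the tray's. Two 11 mm holes at x -44 and 44, y -6. Starts flat but crooked on the landing, 14 to 26 mm off home towards -x (overhanging the open side), 130 mm short in y. Pushed to the side fence, then along it, it rides on the pin tops and drops when holes meet pins.
- block: Short steel gauge block lying flat on the granite, 35 mm (x) by 20 mm (y) by 9 mm high; origin at the centre of its underside. The smaller of the two loose gauge blocks.
- long_block: Bystander: long steel gauge block, 75 by 35 by 9 mm, lying flat; origin under its centre.
- spring: Bystander: black steel die spring standing upright, 29 mm diameter, 45 mm high; origin under its centre.
- vee: Bystander: cast-iron vee block, 90 by 60 by 54 mm, beyond the tray; origin under its centre.
- depth_mic: Bystander: chrome depth micrometer lying flat, base bar 100 mm along its y, barrel towards +x, 190 mm long over all, 18 mm high; origin under the base bar.
- square: Bystander: toolmaker's square lying flat, stock 100 mm along y, blade 98 mm along +x, 14 mm high; origin under the stock.
- pin_stand: Bystander: beech stand fixed to the granite, 60 by 200 by 40 mm, with six upright steel pin gauges up to 100 mm high; origin under its centre.

How it is judged:
By the outcome, as a careful person would: the job done as asked, in the order asked, and still so for the second after the job is handed in, with the robot touching nothing.
It also fails if it takes over 64 s, if anything falls off the work surface, if the arm or the gripper's body presses on something with over 40 N, if the wrist force passes 120 N, or if a joint passes its speed limit or range.

## Working session

There is one attempt and no reset: what is moved stays moved. The work goes in short steps, Python scripts to look and compute and a tool call to move; the robot and the scene stay as the last step left them, time stands still between calls to the robot, and variables do not carry over. Pictures are saved under pics/ and viewed, at most 10 in all, crops included, and the job is handed in when it is done.

Besides the shell and the picture viewer there is one more tool, called after "Request:" by a JSON object that holds its "op" and its "data", one argument or row to a line. carry_out: Moves the arm, as the interface text tells. Its arguments: {"type":"object","properties":{"increments":{"type":"string"},"hand":{"type":"number"},"newtons":{"type":"number"}},"required":["increments"]}

```bash
mkdir -p pics; ls; python3 - <<'E'
from cell import arm, imaging
import cv2,json
for n in ("top","side"):
    m=imaging.camera_model(n); print(n,m)
    cv2.imwrite(f"pics/{n}0.png",imaging.snapshot(n)[:,:,::-1])
print(imaging.camera_model("wrist")); print(arm.get_obs(), arm.pinch_z)
E
```

```text
pics
top {'mtx': array([[493.73180048,   0.        , 275.77680558],
       [  0.        , 493.73180048, 215.23484677],
       [  0.        ,   0.        ,   1.        ]]), 'eye': array([0.48975787, 0.01260249, 1.19034774]), 'orientation': array([-0.70064773, -0.03472836,  0.04622669,  0.71116088])}
side {'mtx': array([[535.04142288,   0.        , 275.24464811],
       [  0.        , 535.04142288, 207.82339626],
       [  0.        ,   0.        ,   1.        ]]), 'eye': array([-0.17951482,  0.84455436,  0.75240094]), 'orientation': array([-0.3128425 , -0.18310805,  0.4563824 ,  0.81259838])}
{'mtx': array([[322.27700016,   0.        , 271.16305862],
       [  0.        , 322.27700016, 209.20579904],
       [  0.        ,   0.        ,   1.        ]]), 'eye': array([ 0.36449594, -0.57022538,  0.38209887]), 'orientation': array([ 0.8449812 , -0.11106297,  0.06920591, -0.51853865])}
{'t': 0.1, 'joint_pos': array([-1.13791116e+00,  2.64649312e-01,  1.60521306e+00, -6.33397480e-06,
        1.27371170e+00, -3.69051805e-02]), 'joint_velocities': array([ 1.41342781e-04, -2.17370050e-03, -2.54663847e-03, -7.91710973e-05,
        6.95210517e-04,  3.79036916e-04]), 'tau': array([ 3.23436416e-05, -5.03618360e+01, -3.58071899e+01,  7.30352872e-02,
        2.33687949e-02, -5.82642747e-05]), 'eef_pos': array([ 0.30529885, -0.6012991 ,  0.23754488]), 'tool_rot': array([-9.70762656e-04,  9.72538050e-01,  2.32741829e-01, -1.97840393e-04]), 'force': array([0.85629703, 0.05197371, 0.60284085]), 'ft_torque': array([ 0.06587803,  0.00503858, -0.01379311]), 'gripper_force': 0.0, 'grip_width': 0.08865946156425697} 0.0187
```

View pics/top0.png

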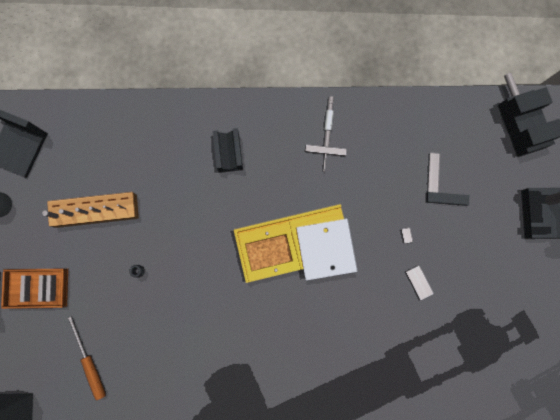

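View pics/side0.png

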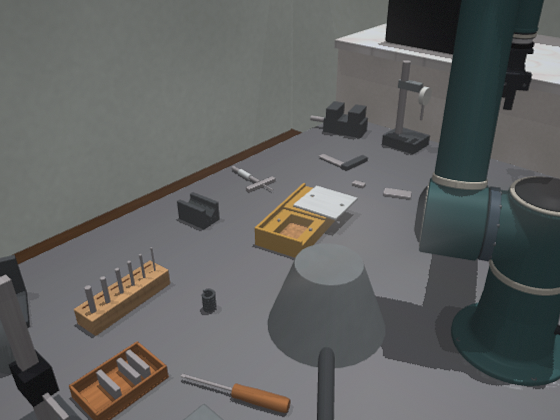

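The top view shows the short block at about (407,236), the long block at (420,283), the cover at (327,250) on the yellow tray, and the open well at (268,253). In the side view the block is at (358,184) and the cover at (325,203).

```bash
cat > h.py <<'E'
import numpy as np, cv2
from scipy.spatial.transform import Rotation as R
from cell import arm, imaging
def rot(q): return R.from_quat(np.asarray(q),scalar_first=True)
def rays(m,px):
    px=np.atleast_2d(np.asarray(px,float)); K=m["mtx"]
    d=np.c_[(px[:,0]-K[0,2])/K[0,0],-(px[:,1]-K[1,2])/K[1,1],-np.ones(len(px))]
    d=rot(m["orientation"]).apply(d); return np.array(m["eye"]),d/np.linalg.norm(d,axis=1)[:,None]
def plane(m,px,z):
    e,d=rays(m,px); return e+d*((z-e[2])/d[:,2])[:,None]
def tri(m1,p1,m2,p2):
    A=np.zeros((3,3));b=np.zeros(3);L=[]
    for m,p in((m1,p1),(m2,p2)):
        e,d=rays(m,p);P=np.eye(3)-np.outer(d[0],d[0]);A+=P;b+=P@e;L.append((P,e))
    x=np.linalg.solve(A,b); return x,max(np.linalg.norm(P@(x-e)) for P,e in L)
def proj(m,X):
    c=rot(m["orientation"]).inv().apply(np.atleast_2d(X)-m["eye"]);K=m["mtx"]
    return np.c_[K[0,0]*c[:,0]/-c[:,2]+K[0,2],-K[1,1]*c[:,1]/-c[:,2]+K[1,2]]
def grey(im,vmin=140,smax=40):
    h=cv2.cvtColor(im,cv2.COLOR_RGB2HSV); return ((h[...,2]>vmin)&(h[...,1]<smax)).astype(np.uint8)*255
def yellow(im):
    return cv2.inRange(cv2.cvtColor(im,cv2.COLOR_RGB2HSV),(12,110,60),(35,255,255))
def blobs(mask,amin=30):
    c,_=cv2.findContours(mask,cv2.RETR_EXTERNAL,cv2.CHAIN_APPROX_NONE)
    return sorted([k for k in c if cv2.contourArea(k)>amin],key=cv2.contourArea,reverse=True)
def shot(n):
    m=imaging.camera_model(n);return m,imaging.snapshot(n)
def where(move=None):
    o=arm.get_obs();return o["eef_pos"],rot(o["tool_rot"])
def step(target,yaw):
    "increments needed (tool axes, fractions): shift and rotvec to reach target with tool down, tool y-axis at world angle yaw"
    p,r=where(); y=np.array([np.cos(yaw),np.sin(yaw),0]); z=np.array([0,0,-1.]); x=np.cross(y,z)
    r2=R.from_matrix(np.c_[x,y,z]); return r.inv().apply(np.asarray(target)-p)/0.6,(r.inv()*r2).as_rotvec()/np.pi
E
python3 - <<'E'
from h import *
np.set_printoptions(precision=4,suppress=True)
mt,it=shot("top"); ms,is_=shot("side")
for n,m,im in(("top",mt,it),("side",ms,is_)):
    for c in blobs(grey(im)):
        (u,v),_,_=r=cv2.minAreaRect(c)
        if u>230 and v>100 and v<310: print(n,np.round(r[0],1),np.round(r[1],1),round(r[2],1),plane(m,r[0],.009))
    for c in blobs(yellow(im),300)[:2]: print(n,"yel",cv2.minAreaRect(c))
mw=imaging.camera_model("wrist"); p,r=where()
print("cam in tool",r.inv().apply(mw["eye"]-p),(r.inv()*rot(mw["orientation"])).as_matrix())
print("tool",r.as_matrix())
print(tri(mt,(407,236),ms,(358,184)))
E
```

```text
top [326.5 249. ] [54.7 52.4] 79.7 [[ 0.5425 -0.1277  0.009 ]]
top [419.5 282.5] [31.8 14.8] 63.4 [[ 0.4595 -0.3475  0.009 ]]
top [433.7 172. ] [ 9.4 38.2] 1.9 [[ 0.7265 -0.3956  0.009 ]]
top [326.3 141.8] [39.7 21.8] 6.0 [[ 0.8052 -0.1346  0.009 ]]
top [329.5 113.1] [ 6.  32.5] 6.3 [[ 0.8779 -0.1446  0.009 ]]
top [406.9 235.2] [14.2  8.4] 77.5 [[ 0.5728 -0.3226  0.009 ]]
top yel ((292.50433349609375, 243.11802673339844), (54.847740173339844, 110.3440170288086), 76.60750579833984)
top yel ((32.5, 288.0), (38.0, 63.0), 90.0)
side [325.2 201.4] [58.3 26.6] 16.7 [[ 0.5803 -0.1741  0.009 ]]
side [397.2 191.8] [26.6  5.8] 8.1 [[ 0.4613 -0.3496  0.009 ]]
side [533.6 203.6] [54.6  8.7] 27.6 [[ 0.1519 -0.5347  0.009 ]]
side [331.3 158.9] [23.9  3.5] 23.2 [[ 0.7292 -0.3963  0.009 ]]
side [260.1 182.3] [ 2.6 27.8] 67.6 [[ 0.7911 -0.1358  0.009 ]]
side [241.  170.8] [18.7  4.1] 29.7 [[ 0.8856 -0.1504  0.009 ]]
side yel ((119.40695190429688, 382.3982238769531), (50.587100982666016, 95.43751525878906), 57.03059387207031)
side yel ((293.0746154785156, 226.54957580566406), (51.29222869873047, 78.43798828125), 47.64254379272461)
cam in tool [ 0.0668 -0.0012 -0.1445] [[-0.0001  0.9657  0.2596]
 [ 1.      0.0001 -0.0002]
 [-0.0002  0.2596 -0.9657]]
tool [[ 0.8917  0.4527 -0.0006]
 [ 0.4527 -0.8917  0.0013]
 [ 0.0001 -0.0014 -1.    ]]
(array([ 0.5727, -0.3225,  0.0052]), np.float64(0.00211698238705193))
```

```bash
python3 - <<'E'
from h import *
np.set_printoptions(precision=4,suppress=True)
mt=imaging.camera_model("top")
d=lambda u,v,a,z:(lambda P:np.degrees(np.arctan2(*(P[0]-P[1])[[1,0]])))(plane(mt,[(u,v),(u+20*np.cos(a),v+20*np.sin(a))],z)[:,:2])
print("block long axis",d(407,235,np.radians(77.5),.009),"tray +x",d(292,243,np.radians(76.6),.04),"cover",d(326,249,np.radians(79.7),.048))
print(step([.573,-.3225,.2],np.radians(-78)), [0.573,-.3225])
print("cover c",plane(mt,(326.5,249),.048),"tray",plane(mt,(292.5,243),.045))
E
```

```text
block long axis 9.947594973334844 tray +x 12.300990950667174 cover 8.779068087516432
(array([ 0.6082, -0.2126,  0.0635]), array([-0.0004,  0.    ,  0.0829])) [0.573, -0.3225]
cover c [[ 0.5408 -0.1232  0.048 ]] tray [[ 0.556  -0.0449  0.045 ]]
```

Request:
{"op": "carry_out", "data": {
  "increments": "0.087 -0.03 0.009 0 0 0;0.087 -0.03 0.009 0 0 0;0.087 -0.03 0.009 0 0 0;0.087 -0.03 0.009 0 0 0;0.087 -0.03 0.009 0 0 0;0.087 -0.03 0.009 0 0 0;0.087 -0.03 0.009 0 0 0.047;0 0 0 0 0 0.047",
  "hand": 1
}}

```text
t: 1.2
eef_pos: [0.5765, -0.3204, 0.1999]
tool_rot: [-0.001, 0.996, 0.087, -0.0]
force: [-0.5, -0.1, 0.0]
grip_width: 0.0885
gripper_force: 0.0
```

```bash
python3 - <<'E'
from h import *
np.set_printoptions(precision=4,suppress=True)
print(arm.get_obs()["eef_pos"],arm.get_obs()["t"],np.abs(arm.get_obs()["joint_velocities"]).max())
m,im=shot("wrist"); cv2.imwrite("pics/w1.png",im[:,:,::-1])
import pickle; pickle.dump((m,im),open("w1.pkl","wb"))
for c in blobs(grey(im),100)[:6]: print(cv2.minAreaRect(c),plane(m,cv2.minAreaRect(c)[0],.009))
E
```

```text
[ 0.5765 -0.3204  0.1999] 1.2 1.1523171724971604
((64.0, 194.0), (130.0, 128.0), 90.0) [[ 0.531  -0.1027  0.009 ]]
((374.9000244140625, 49.29999542236328), (25.930675506591797, 112.57708740234375), 18.434947967529297) [[ 0.725  -0.3928  0.009 ]]
((272.7489929199219, 279.4336242675781), (39.48680114746094, 31.241596221923828), 75.0685806274414) [[ 0.4712 -0.3392  0.009 ]]
((271.0, 191.5), (33.0, 20.0), 90.0) [[ 0.572  -0.3195  0.009 ]]
```

View pics/w1.png

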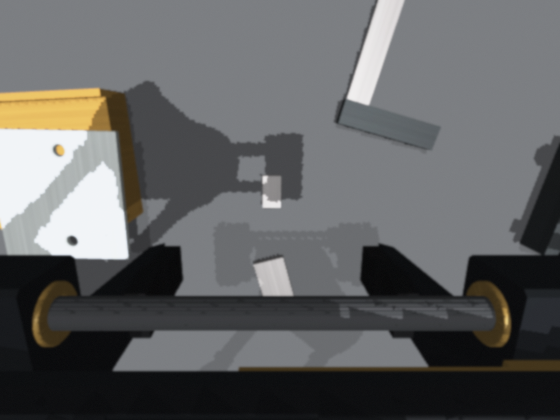

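Wrist view: the short block at (271,191), axis-aligned, half in shadow; long block at (272,280); cover at the left edge. The arm was still turning, so I'll descend, settle and re-measure.

Request:
{"op": "carry_out", "data": {
  "increments": "0 0 0 0 0 0;-0.007 0 0.04 0 0 0;0 0 0.06 0 0 0;0 0 0.06 0 0 0;0 0 0 0 0 0;0 0 0 0 0 0;0 0 0 0 0 0;0 0 0 0 0 0"
}}

```text
t: 2.25
eef_pos: [0.5712, -0.3255, 0.1068]
tool_rot: [0.001, 0.996, 0.087, 0.001]
force: [-0.2, -0.7, 0.1]
grip_width: 0.0883
gripper_force: 0.0
```

```bash
python3 - <<'E'
from h import *
import pickle
np.set_printoptions(precision=4,suppress=True)
m1,i1=pickle.load(open("w1.pkl","rb"))
m,im=shot("wrist"); cv2.imwrite("pics/w2.png",im[:,:,::-1])
pickle.dump((m,im),open("w2.pkl","wb"))
for c in blobs(grey(im,120),100)[:6]:
    r=cv2.minAreaRect(c); b=cv2.boxPoints(r); print(r); 
    if abs(r[0][0]-271)<60 and r[0][1]<260: 
        P=plane(m,b,.009); print(P,P.mean(0),np.linalg.norm(np.diff(P,axis=0),axis=1)); print("tri",tri(m1,(271,191.5),m,r[0]))
        ms=imaging.camera_model("side"); mt=imaging.camera_model("top"); print(tri(mt,(406.9,235.2),m,r[0]))
o=arm.get_obs();print(o["eef_pos"],o["joint_velocities"].max())
E
```

```text
((279.5, 147.5), (295.0, 559.0), 90.0)
[[ 0.6828 -0.1222  0.009 ]
 [ 0.7475 -0.4877  0.009 ]
 [ 0.541  -0.5753  0.009 ]
 [ 0.4601 -0.1137  0.009 ]] [ 0.6079 -0.3247  0.009 ] [0.3712 0.2243 0.4686]
tri (array([ 0.6423, -0.3083,  0.3468]), np.float64(0.0004740854205711512))
(array([ 0.5966, -0.3355, -0.0734]), np.float64(0.02083675540939384))
((270.0, 350.0), (40.0, 312.0), 90.0)
((30.0, 189.5), (131.0, 60.0), 90.0)
((116.21142578125, 235.9254608154297), (73.436279296875, 118.98009490966797), 2.385944128036499)
[ 0.571  -0.3253  0.1064] 0.008141190725646648
```

View pics/w2.png

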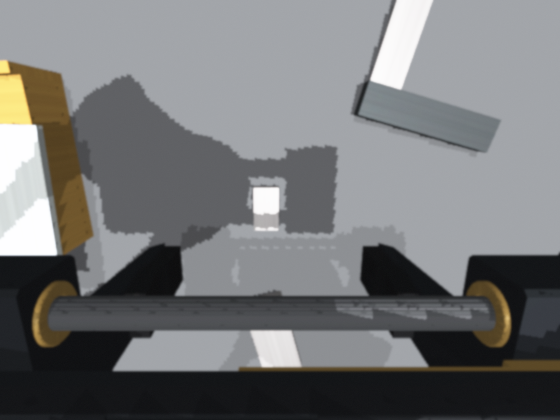

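Block at about u 252–280, v 186–230, lower part in shadow; I'll segment that window at a brighter threshold.

```bash
python3 - <<'E'
from h import *
import pickle
np.set_printoptions(precision=4,suppress=True,linewidth=200)
m,im=pickle.load(open("w2.pkl","rb")); m1,i1=pickle.load(open("w1.pkl","rb"))
g=cv2.cvtColor(im,cv2.COLOR_RGB2GRAY); print(g[178:240:2,266]); print(g[200,244:292:2]); print(g[224,244:292:2]); print(im[160,210],im[224,266],im[234,266])
g1=cv2.cvtColor(i1,cv2.COLOR_RGB2GRAY); print("w1",g1[168:216,271]); print(g1[190,255:290])
E
```

```text
[154 165 164 148 132 240 252 252 252 252 252 252 252 251 251 251 251 240 182 178 177 177 177 177 177 198 205 167 165 163 148]
[ 97 109 154 160 167 244 251 252 252 252 251 252 252 252 252 252 252 235 161 165 157 112  98  97]
[151 135 129 127 120 160 174 176 178 177 175 177 175 175 173 172 174 148 131 152 141 106  98  97]
[ 95  97 100] [178 176 176] [162 165 169]
w1 [ 72  71  71  73  72  73  77  96 120 134 139 139 140 139 139 139 140 139 139 139 139 139 139 139 139 139 139 139 138 138 139 141 157 192 224 232 233 233 228 204 156 127 125 126 126 127 126 126]
[ 74  76  79  80  79  78  83 103 127 138 139 140 140 141 140 140 139 139 140 139 139 138 137 137 134 118  94  76  72  72  73  72  72  72  72]
```

```bash
python3 - <<'E'
from h import *
import pickle
np.set_printoptions(precision=4,suppress=True,linewidth=200)
m,im=pickle.load(open("w2.pkl","rb")); m1,i1=pickle.load(open("w1.pkl","rb"))
c=(266,209.2)
P=plane(m,[(252.7,187.5),(279.3,187.5),(279.3,231),(252.7,231)],.009); print(P, P.mean(0), np.linalg.norm(np.diff(P,axis=0),axis=1))
print("tri w1",tri(m1,(271,192),m,c),"tri top",tri(imaging.camera_model("top"),(406.9,235.2),m,c),"tri side",tri(imaging.camera_model("side"),(358,183.5),m,c))
g=cv2.cvtColor(im,cv2.COLOR_RGB2GRAY).astype(float)
E=[]
for v in range(192,214,2):
    s=g[v,240:292]; d=np.diff(s); i=d[:20].argmax(); j=d[30:].argmin()+30; E.append((v,240.5+i,240.5+j, (s[10:45]>205).sum()))
print(E)
b=P.mean(0); print("step",step([b[0],b[1],.0035],np.radians(-80)))
E
```

```text
[[ 0.587  -0.3073  0.009 ]
 [ 0.5906 -0.3274  0.009 ]
 [ 0.5561 -0.3337  0.009 ]
 [ 0.5524 -0.3129  0.009 ]] [ 0.5715 -0.3203  0.009 ] [0.0203 0.0351 0.0211]
tri w1 (array([ 0.5699, -0.3202,  0.0016]), np.float64(0.0003472816943893496)) tri top (array([ 0.5728, -0.3206,  0.014 ]), np.float64(0.0006747554878515597)) tri side (array([ 0.5724, -0.3197,  0.0082]), np.float64(0.0009516886433035053))
[(192, np.float64(252.5), np.float64(278.5), np.int64(26)), (194, np.float64(252.5), np.float64(278.5), np.int64(26)), (196, np.float64(252.5), np.float64(278.5), np.int64(26)), (198, np.float64(252.5), np.float64(278.5), np.int64(26)), (200, np.float64(252.5), np.float64(278.5), np.int64(26)), (202, np.float64(252.5), np.float64(278.5), np.int64(26)), (204, np.float64(252.5), np.float64(278.5), np.int64(26)), (206, np.float64(252.5), np.float64(278.5), np.int64(25)), (208, np.float64(252.5), np.float64(278.5), np.int64(25)), (210, np.float64(252.5), np.float64(278.5), np.int64(25)), (212, np.float64(252.5), np.float64(278.5), np.int64(24))]
step (array([ 0.002 , -0.0083,  0.1716]), array([ 0.0005, -0.0006,  0.0001]))
```

Request:
{"op": "carry_out", "data": {
  "increments": "0.002 -0.008 0.06 0 0 0;0 0 0.06 0 0 0;0 0 0.03 0 0 0;0 0 0.012 0 0 0;0 0 0.006 0 0 0;0 0 0 0 0 0;0 0 0 0 0 0;0 0 0 0 0 0"
}}

```text
t: 3.3
eef_pos: [0.571, -0.3202, 0.0049]
tool_rot: [0.0, 0.996, 0.087, 0.001]
force: [0.5, 0.6, -0.1]
grip_width: 0.0881
gripper_force: 0.0
```

Request:
{"op": "carry_out", "data": {
  "increments": "0 0 0.003 0 0 0;0 0 0 0 0 0;0 0 0 0 0 0;0 0 0 0 0 0;0 0 0 0 0 0;0 0 0 0 0 0;0 0 0 0 0 0;0 0 0 0 0 0",
  "hand": -1,
  "newtons": 25
}}

```text
t: 4.3
eef_pos: [0.5706, -0.3199, 0.0023]
tool_rot: [0.0, 0.996, 0.087, 0.0]
force: [-0.6, -0.1, -0.4]
grip_width: 0.0198
gripper_force: 25.0
```

Request:
{"op": "carry_out", "data": {
  "increments": "0 0 -0.083 0 0 0;0 0 -0.083 0 0 0;0 0 -0.083 0 0 0;0 0 -0.083 0 0 0;-0.007 -0.086 0 0 0 0;-0.007 -0.086 0 0 0 0;-0.007 -0.086 0 0 0 0;-0.007 -0.086 0 0 0 0"
}}

```text
t: 5.3
eef_pos: [0.5174, -0.118, 0.2014]
tool_rot: [-0.0, 0.996, 0.087, 0.0]
force: [0.0, -0.1, -0.6]
grip_width: 0.0196
gripper_force: 25.0
```

Request:
{"op": "carry_out", "data": {
  "increments": "-0.007 -0.086 0 0 0 0;-0.007 -0.086 0 0 0 0;0 0 0 0 0 -0.013;0 0 0 0 0 0;0 0 0 0 0 0;0 0 0 0 0 0;0 0 0 0 0 0;0 0 0 0 0 0"
}}

```text
t: 6.3
eef_pos: [0.492, -0.0197, 0.2014]
tool_rot: [-0.0, 0.994, 0.107, -0.0]
force: [-1.0, -0.1, -0.6]
grip_width: 0.0197
gripper_force: 25.0
```

```bash
python3 - <<'E'
from h import *
import pickle
o=arm.get_obs();print(o["eef_pos"],o["grip_width"],o["joint_pos"])
m,im=shot("wrist"); cv2.imwrite("pics/w3.png",im[:,:,::-1]); pickle.dump((m,im),open("w3.pkl","wb"))
E
```

```text
[ 0.49201915 -0.01969344  0.20141961] 0.019706864247474677 [-9.06257477e-02 -5.73089260e-02  2.02712207e+00  5.09266412e-05
  1.17198196e+00  1.26559825e+00]
```

View pics/w3.png

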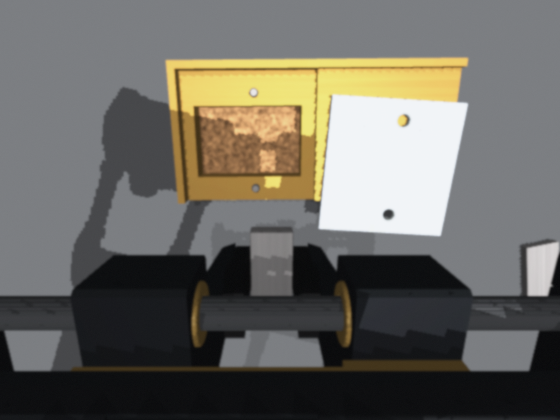

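The wrist view shows the whole tray: pins at about (253,92) and (255,188), well corners (196,106)–(301,175), fence along the top at row 62, and cover corners (333,95), (466,103), (441,236), (319,229). The held block is at (272,262).

```bash
cat >> h.py <<'E'
def trayfit(m,pn,pf):
    a=plane(m,pn,.0415)[0];b=plane(m,pf,.0415)[0];d=b-a;yaw=np.arctan2(d[1],d[0])
    Rz=R.from_euler("z",yaw); o=(a+b)/2-Rz.apply([0,.058,0]); o[2]=0; return o,yaw,np.linalg.norm(d)
E
python3 - <<'E'
from h import *
import pickle
np.set_printoptions(precision=4,suppress=True,linewidth=200)
m,im=pickle.load(open("w3.pkl","rb"))
def pin(u,v):
    w=im[v-8:v+9,u-8:u+9]; s=cv2.cvtColor(w,cv2.COLOR_RGB2HSV)[...,1]
    k=(s<90).astype(np.uint8); M=cv2.moments(k,True); print("area",M["m00"]); return (u-8+M["m10"]/M["m00"],v-8+M["m01"]/M["m00"])
pf=pin(253,92);pn=pin(255,188);print(pn,pf)
o,yaw,L=trayfit(m,pn,pf);print("tray",o,np.degrees(yaw),"pin dist",L)
Rz=R.from_euler("z",yaw)
T=lambda X:Rz.inv().apply(X-o)*1000
print("well corners tray mm",T(plane(m,[(196.5,106),(301,106),(301,175),(199,175)],.036)))
# cover
h=cv2.cvtColor(im,cv2.COLOR_RGB2HSV); k=((h[...,2]>150)&(h[...,1]<40)).astype(np.uint8)*255; k[:, :312]=0;k[245:]=0;k[:,480:]=0
c=blobs(k)[0]; r=cv2.approxPolyDP(cv2.convexHull(c),8,True)[:,0]; print("cover px",r); C=plane(m,r,.048); print(T(C),T(C).mean(0))
print("fence inner? px row69 ",T(plane(m,[(250,69),(420,66)],.050)), "landing corner",T(plane(m,[(316,199),(461,103)],.042)))
p,_=where();print("tcp",p)
# second view height check of well rim/pins with top camera
mt,it=shot("top"); cv2.imwrite("pics/top2.png",it[:,:,::-1])
print("predicted pins in top",proj(mt,o+Rz.apply([[-.044,.058,.0415],[.044,.058,.0415]])),"well c",proj(mt,o+Rz.apply([[0,.064,.036]])))
print("w3 well centre ray", tri(m,(249.3,140),mt,(268,253)))
w=o+Rz.apply([0,.064,0]);print("well",w)
E
```

```text
area 60.0
area 45.0
(255.13333333333333, 187.7111111111111) (253.4, 92.06666666666666)
tray [ 0.5494 -0.0493  0.    ] 12.570129597789922 pin dist 0.08671750816656242
well corners tray mm [[ 32.0372 110.6966  36.    ]
 [ 31.5674  14.8637  36.    ]
 [-32.146   13.6444  36.    ]
 [-31.6628 112.4202  36.    ]]
cover px [[332  95]
 [468 103]
 [440 236]
 [318 228]]
[[  40.0413  -10.9983   48.    ]
 [  32.8011 -130.903    48.    ]
 [ -91.0592 -122.5243   48.    ]
 [ -82.2321   -2.7764   48.    ]] [-25.1122 -66.8005  48.    ]
fence inner? px row69  [[ 61.1639  60.1002  50.    ]
 [ 62.8177 -84.3699  50.    ]] landing corner [[ -54.6691   -0.7765   42.    ]
 [  33.1492 -128.1098   42.    ]]
tcp [ 0.492  -0.0196  0.2014]
predicted pins in top [[274.5536 270.2356]
 [265.7719 233.3106]] well c [[267.633  252.3924]]
w3 well centre ray (array([0.5352, 0.0129, 0.0143]), np.float64(0.0007237384406509992))
well [0.5355 0.0131 0.    ]
```

Request:
{"op": "carry_out", "data": {
  "increments": "0.041 -0.019 0 0 0 0;0.04 -0.019 0 0 0 0;0 0 0.07 0 0 0;0 0 0.07 0 0 0;0 0 0.07 0 0 0;0 0 0.06 0 0 0;0 0 0 0 0 0;0 0 0 0 0 0"
}}

```text
t: 7.4
eef_pos: [0.5356, 0.0132, 0.0407]
tool_rot: [0.0, 0.994, 0.107, 0.001]
force: [1.4, -0.0, 0.6]
grip_width: 0.0197
gripper_force: 25.0
```

Request:
{"op": "carry_out", "data": {
  "increments": "0 0 0.015 0 0 0;0 0 0.01 0 0 0;0 0 0.004 0 0 0;0 0 0.002 0 0 0;0 0 0 0 0 0;0 0 0 0 0 0;0 0 0 0 0 0;0 0 0 0 0 0"
}}

```text
t: 8.4
eef_pos: [0.5347, 0.0133, 0.021]
tool_rot: [-0.0, 0.994, 0.107, 0.0]
force: [-0.6, -0.5, 0.0]
grip_width: 0.0196
gripper_force: 25.0
```

Request:
{"op": "carry_out", "data": {
  "increments": "0 0 0.006 0 0 0;0 0 0.003 0 0 0;0 0 0.001 0 0 0;0 0 0 0 0 0;0 0 0.001 0 0 0;0 0 0 0 0 0;0 0 0 0 0 0;0 0 0 0 0 0"
}}

```text
t: 9.4
eef_pos: [0.5347, 0.0133, 0.0144]
tool_rot: [0.0, 0.994, 0.107, 0.0]
force: [0.2, -0.7, -1.3]
grip_width: 0.0197
gripper_force: 25.0
```

Request:
{"op": "carry_out", "data": {
  "increments": "0 0 0.001 0 0 0;0 0 0 0 0 0;0 0 0.001 0 0 0;0 0 0 0 0 0;0 0 0 0 0 0;0 0 0 0 0 0;0 0 0 0 0 0;0 0 0 0 0 0"
}}

```text
t: 10.4
eef_pos: [0.5347, 0.0133, 0.0142]
tool_rot: [0.0, 0.994, 0.107, -0.0]
force: [-4.6, -1.1, 9.1]
grip_width: 0.0194
gripper_force: 25.0
```

Request:
{"op": "carry_out", "data": {
  "increments": "0 0 -0.001 0 0 0;0 0 0 0 0 0;0 0 0 0 0 0;0 0 0 0 0 0;0 0 -0.005 0 0 0;0 0 -0.05 0 0 0;0 0 -0.08 0 0 0;0 0 -0.08 0 0 0",
  "hand": -0.15
}}

```text
t: 11.4
eef_pos: [0.5342, 0.0133, 0.1438]
tool_rot: [-0.0, 0.994, 0.107, -0.0]
force: [-0.2, -0.7, -0.4]
grip_width: 0.0371
gripper_force: 0.0
```

Request:
{"op": "carry_out", "data": {
  "increments": "-0.08 0 0 0 0 0;-0.02 0 0 0 0 0;0 0.083 0 0 0 0;0 0.083 0 0 0 0;0 0 0 0 0 0;0 0 0 0 0 0;0 0 0 0 0 0;0 0 0 0 0 0"
}}

```text
t: 12.4
eef_pos: [0.4971, -0.0958, 0.1425]
tool_rot: [-0.0, 0.994, 0.108, -0.0]
force: [0.3, -0.9, 0.0]
grip_width: 0.0376
gripper_force: 0.0
```

```bash
python3 - <<'E'
from h import *
import pickle
m,im=shot("wrist"); cv2.imwrite("pics/w4.png",im[:,:,::-1]); pickle.dump((m,im),open("w4.pkl","wb"))
E
```

```text
(no output)
```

View pics/w4.png

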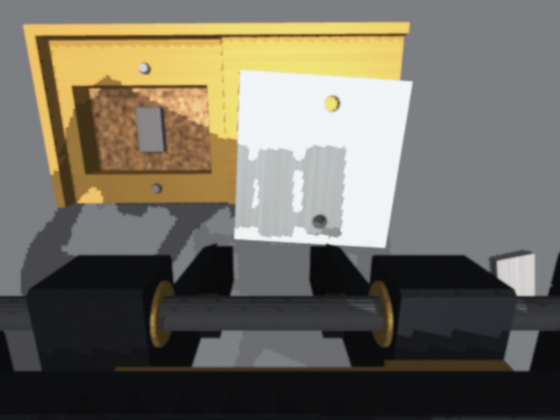

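The block lies flat in the well at (150,130); pins at (144,68) and (156,188); cover corners at (241,71), (410,82), (387,247), (234,240).

```bash
python3 - <<'E'
from h import *
import pickle
np.set_printoptions(precision=4,suppress=True,linewidth=200)
for name,pf,pn in(("w3",(253,92),(255,188)),("w4",(144,68),(156,188))):
    m,im=pickle.load(open(name+".pkl","rb")); hs=cv2.cvtColor(im,cv2.COLOR_RGB2HSV)
    def pin(u,v):
        k=(hs[v-8:v+9,u-8:u+9,1]<90).astype(np.uint8); M=cv2.moments(k,True); return (u-8+M["m10"]/M["m00"],v-8+M["m01"]/M["m00"])
    a,b=pin(*pn),pin(*pf); o,yaw,L=trayfit(m,a,b); print(name,o,np.degrees(yaw),L)
    # outer fence edge: yellow mask first row per column -> top fence at z .05, x 70?
    y=yellow(im); cols=range(180,460,4) if name=="w3" else range(40,400,4)
    pts=np.array([(c,np.flatnonzero(y[:120,c])[0]-.5) for c in cols if y[:120,c].any()],float)
    P=plane(m,pts,.05)[:,:2]; vx,vy,x0,y0=cv2.fitLine(P.astype(np.float32),cv2.DIST_HUBER,0,.001,.001).ravel()
    ang=np.degrees(np.arctan2(vy,vx)); print("fence outer edge dir -> yaw",(ang+90)%180-180 if (ang-90)%180>90 else (ang-90)%180)
    k=((hs[...,2]>120)&(hs[...,1]<60)).astype(np.uint8)*255; k[:,:225 if name=="w4" else 312]=0;k[250:]=0;k[:,480:]=0
    k=cv2.morphologyEx(k,cv2.MORPH_OPEN,np.ones((9,9)))
    Rz=R.from_euler("z",yaw)
    c=(np.array([(241,71),(410,82),(387,247),(234,240)]) if name=="w4" else np.array([(332.5,95),(467,103),(440.5,236),(318.5,228.5)]))
    C=Rz.inv().apply(plane(m,c,.048)-o)*1000; print(C[:,:2],C.mean(0)[:2])
    e=C[1]-C[0];f=C[2]-C[3];print("cover yaw",[np.degrees(np.arctan2(q[0],-q[1])) for q in(e,f)],[np.linalg.norm(q) for q in(e,f)])
E
```

```text
w3 [ 0.5494 -0.0493  0.    ] 12.570129597789922 0.08671750816656242
fence outer edge dir -> yaw 12.731842
[[  40.0392  -11.4353]
 [  32.8054 -130.0236]
 [ -91.0616 -123.014 ]
 [ -82.7465   -3.2798]] [-25.2409 -66.9382]
cover yaw [np.float64(-3.4906572295679448), np.float64(-3.972625017151714)] [np.float64(118.8086422750458), np.float64(120.02261557155065)]
w4 [ 0.5496 -0.0505  0.    ] 12.79676522241192 0.08633505392604009
fence outer edge dir -> yaw 12.663635
[[  39.6824  -11.2012]
 [  31.8112 -128.3416]
 [ -90.6768 -122.9997]
 [ -83.9865   -1.8553]] [-25.7924 -66.0995]
cover yaw [np.float64(-3.844179888498534), np.float64(-3.16098495633619)] [np.float64(117.4046235799346), np.float64(121.32901746783462)]
```

Request:
{"op": "carry_out", "data": {
  "increments": "0 0 0 0 0 -0.002;-0.047 0.027 0 0 0 0;-0.047 0.028 0 0 0 0;0 0 0.06 0 0 0;0 0 0.06 0 0 0;0 0 0.03 0 0 0;0 0 0 0 0 0;0 0 0 0 0 0",
  "hand": 0
}}

```text
t: 13.45
eef_pos: [0.4503, -0.1416, 0.0535]
tool_rot: [0.0, 0.994, 0.111, 0.001]
force: [-0.3, -0.4, -0.1]
grip_width: 0.0439
gripper_force: 0.0
```

```bash
cat >> h.py <<'E'
O=np.array([.5495,-.050,0]);YAW=np.radians(12.68)
def tcp_tray():
    p,r=where(); t=R.from_euler("z",YAW).inv(); x=(t*r).apply([1,0,0]); return t.apply(p-O)*1000,np.degrees(np.arctan2(x[1],x[0]))
def goto(t,xang=0):
    "fractions to tray point t (mm) with tool x at xang deg in tray axes"
    return step(O+R.from_euler("z",YAW).apply(np.array(t)/1000),YAW+np.radians(xang)-np.pi/2)
E
python3 -c "
from h import *
np.set_printoptions(precision=4,suppress=True)
print(tcp_tray(),goto([-118,-66,44]),arm.get_obs()['grip_width'])"
```

```text
(array([-116.9327,  -67.5693,   53.538 ]), np.float64(0.03317020413675021)) (array([-0.0018, -0.0026,  0.0159]), array([ 0.0002, -0.0004,  0.0002])) 0.04390186489371547
```

Request:
{"op": "carry_out", "data": {
  "increments": "0 0 0.014 0 0 0;0 -0.002 0.002 0 0 0;0.015 0 0 0 0 0;0.01 0 0 0 0 0;0.008 0 0 0 0 0;0.008 0 0 0 0 0;0.008 0 0 0 0 0;0 0 0 0 0 0"
}}

```text
t: 14.45
eef_pos: [0.4785, -0.1337, 0.0431]
tool_rot: [-0.0, 0.994, 0.111, 0.0]
force: [-0.7, 0.3, -1.8]
grip_width: 0.044
gripper_force: 0.0
```

Request:
{"op": "carry_out", "data": {
  "increments": "0.006 0 0 0 0 0;0.006 0 0 0 0 0;0.004 0 0 0 0 0;0.003 0 0 0 0 0;0.002 0 0 0 0 0;0 0 0 0 0 0;0 0 0 0 0 0;0 0 0 0 0 0"
}}

```text
t: 15.45
eef_pos: [0.4904, -0.1311, 0.0433]
tool_rot: [0.0, 0.994, 0.111, 0.0]
force: [-0.5, -0.6, 0.5]
grip_width: 0.0443
gripper_force: 0.1
```

```bash
python3 -c "
from h import *
np.set_printoptions(precision=4,suppress=True)
print(tcp_tray(),arm.get_obs()['force'])"
```

```text
(array([-75.411 , -66.141 ,  43.2563]), np.float64(0.010876777600374593)) [-0.465  -0.6095  0.4892]
```

Request:
{"op": "carry_out", "data": {
  "increments": "0.003 0 0 0 0 0;0.002 0 0 0 0 0;0.002 0 0 0 0 0;0.002 0 0 0 0 0;0 0 0 0 0 0;0 0 0 0 0 0;0 0 0 0 0 0;0 0 0 0 0 0"
}}

```text
t: 16.45
eef_pos: [0.4941, -0.1301, 0.0431]
tool_rot: [-0.0, 0.994, 0.111, -0.001]
force: [-8.0, -1.8, 6.9]
grip_width: 0.0444
gripper_force: 3.6
```

```bash
python3 - <<'E'
from h import *
import pickle
np.set_printoptions(precision=4,suppress=True)
print(tcp_tray(),arm.get_obs()['force'])
m,im=shot("wrist"); cv2.imwrite("pics/w5.png",im[:,:,::-1]); pickle.dump((m,im),open("w5.pkl","wb"))
E
```

```text
(array([-71.5993, -65.9949,  43.1021]), np.float64(0.037280133824238476)) [-8.0398 -1.7692  6.9391]
```

View pics/w5.png

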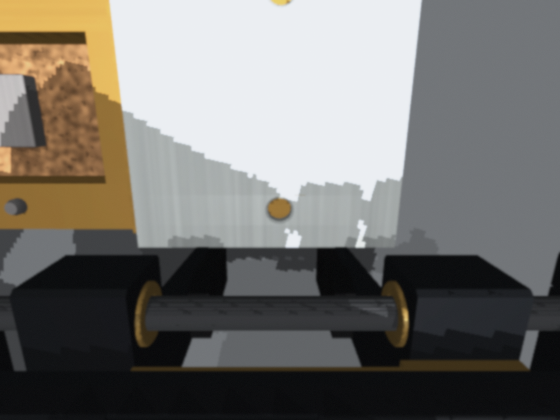

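The cover looks square against the fence: near hole at (280,209), near pin at (15,208), near edge at row 247.

```bash
python3 - <<'E'
from h import *
import pickle
np.set_printoptions(precision=2,suppress=True)
m,im=pickle.load(open("w5.pkl","rb")); hs=cv2.cvtColor(im,cv2.COLOR_RGB2HSV)
T=lambda X:R.from_euler("z",YAW).inv().apply(X-O)*1000
k=((hs[...,1]<90)&(hs[...,2]>60)).astype(np.uint8)[198:217,2:30]
k=((hs[198:230,262:298,1]>60)).astype(np.uint8); M=cv2.moments(k,True); h=(262+M["m10"]/M["m00"],198+M["m01"]/M["m00"])
print("hole px",h,"hole",T(plane(m,h,.048)),T(plane(m,h,.045)),"pin",T(plane(m,(15.5,207.5),.0415)))
# left/right edges of cover
g=im.min(axis=2).astype(int)
for rng,s in((range(110,150),1),(range(385,430),-1)):
    P=[]
    for v in range(20,235,5):
        row=g[v,rng.start:rng.stop]; d=np.diff(row)*s; P.append((rng.start+.5+d.argmax(),v))
    X=T(plane(m,P,.048))[:,:2].astype(np.float32); l=cv2.fitLine(X,cv2.DIST_HUBER,0,.01,.01).ravel(); print("edge dir",np.degrees(np.arctan2(l[1],l[0])),"at",l[2:])
P=[(u,225+np.diff(g[225:265,u]).argmin()+.5) for u in range(145,395,10)]
X=T(plane(m,P,.048))[:,:2].astype(np.float32); l=cv2.fitLine(X,cv2.DIST_HUBER,0,.01,.01).ravel(); print("near edge",np.degrees(np.arctan2(l[1],l[0])),l[2:])
E
```

```text
hole px (278.95733333333334, 208.01866666666666) hole [[-41.97 -68.27  48.  ]] [[-42.78 -68.34  45.  ]] pin [[-43.55  55.08  41.5 ]]
edge dir 0.06847411 at [-14.67  -2.81]
edge dir 0.00035906653 at [  -0.43 -121.93]
near edge -89.98195 [-60.89 -58.89]
```

Request:
{"op": "carry_out", "data": {
  "increments": "-0.01 0 0 0 0 0;-0.05 0 0 0 0 0;0 0 -0.06 0 0 0;0 0 -0.06 0 0 -0.05;0 0 0 0 0 -0.05;0 0 0 0 0 -0.05;0 0 0 0 0 -0.05;0 0 0 0 0 -0.05"
}}

```text
t: 17.5
eef_pos: [0.461, -0.1377, 0.1153]
tool_rot: [0.0, 0.875, 0.485, 0.001]
force: [-0.6, 0.1, -0.6]
grip_width: 0.0443
gripper_force: 0.0
```

Request:
{"op": "carry_out", "data": {
  "increments": "0 0 0 0 0 -0.05;0 0 0 0 0 -0.05;0 0 0 0 0 -0.05;0 0 0 0 0 -0.05;0 0 0 0 0 -0.05;0 0 0 0 0 0;0 0 0 0 0 0;0 0 0 0 0 0"
}}

```text
t: 18.5
eef_pos: [0.4605, -0.1377, 0.1151]
tool_rot: [0.0, 0.625, 0.781, 0.0]
force: [0.0, -0.5, -0.5]
grip_width: 0.0436
gripper_force: 0.0
```

```bash
python3 -c "
from h import *
np.set_printoptions(precision=4,suppress=True)
print(tcp_tray(),arm.get_obs()['force'],arm.get_obs()['joint_pos']); print(goto([3,-155,60],90))"
```

```text
(array([-106.1028,  -66.0486,  115.127 ]), np.float64(89.93495241644861)) [ 0.0208 -0.5314 -0.5116] [-0.3425  0.0098  2.1345  0.0001  0.997  -0.5628]
(array([-0.148 ,  0.182 ,  0.0919]), array([ 0.0001,  0.    , -0.0004]))
```

Request:
{"op": "carry_out", "data": {
  "increments": "-0.05 0.061 0 0 0 0;-0.05 0.061 0 0 0 0;-0.048 0.06 0 0 0 0;0 0 0.05 0 0 0;0 0 0.05 0 0 0;0 0 0.014 0 0 0;0 0 0 0 0 0;0 0 0 0 0 0"
}}

```text
t: 19.5
eef_pos: [0.5875, -0.2007, 0.0482]
tool_rot: [0.001, 0.625, 0.781, 0.0]
force: [-0.4, 0.0, -0.5]
grip_width: 0.0441
gripper_force: 0.0
```

```bash
python3 -c "
from h import *
np.set_printoptions(precision=4,suppress=True)
print(tcp_tray(),arm.get_obs()['force']); print(goto([3,-155,44.5],90))"
```

```text
(array([   3.9636, -155.3831,   48.2177]), np.float64(90.00745619679104)) [-0.3722  0.0026 -0.5008]
(array([ 0.0006, -0.0016,  0.0062]), array([0.0007, 0.0004, 0.    ]))
```

Request:
{"op": "carry_out", "data": {
  "increments": "0 0 0.006 0 0 0;0.01 0 0 0 0 0;0.012 0 0 0 0 0;0.01 0 0 0 0 0;0.012 0 0 0 0 0;0.012 0 0 0 0 0;0.012 0 0 0 0 0;0 0 0 0 0 0"
}}

```text
t: 20.5
eef_pos: [0.5773, -0.1598, 0.0431]
tool_rot: [-0.0, 0.624, 0.781, 0.0]
force: [0.0, -1.2, -0.4]
grip_width: 0.0441
gripper_force: 0.0
```

```bash
python3 -c "
from h import *
np.set_printoptions(precision=4,suppress=True)
print(tcp_tray(),arm.get_obs()['force'])"
```

```text
(array([   3.039 , -113.1978,   43.1203]), np.float64(90.0413152329961)) [ 0.014  -1.1554 -0.4206]
```

Request:
{"op": "carry_out", "data": {
  "increments": "0.012 0 -0.001 0 0 0;0.012 0 0 0 0 0;0.012 0 0 0 0 0;0.012 0 0 0 0 0;0.012 0 0 0 0 0;0.012 0 0 0 0 0;0.012 0 0 0 0 0;0 0 0 0 0 0"
}}

```text
t: 21.5
eef_pos: [0.5661, -0.1106, 0.0437]
tool_rot: [-0.0, 0.624, 0.781, 0.0]
force: [-0.5, 0.8, 0.2]
grip_width: 0.0436
gripper_force: 0.0
```

Request:
{"op": "carry_out", "data": {
  "increments": "0.012 0 0 0 0 0;0.012 0 0 0 0 0;0.012 0 0 0 0 0;0.012 0 0 0 0 0;0 0 0 0 0 0;0 0 0 0 0 0;0 0 0 0 0 0;0 0 0 0 0 0"
}}

```text
t: 22.5
eef_pos: [0.5601, -0.0835, 0.0437]
tool_rot: [-0.0, 0.625, 0.781, 0.0]
force: [-0.1, 0.2, -1.0]
grip_width: 0.044
gripper_force: 0.0
```

```bash
python3 - <<'E'
from h import *
import pickle
np.set_printoptions(precision=4,suppress=True)
print(tcp_tray(),arm.get_obs()['force'])
m,im=shot("wrist"); cv2.imwrite("pics/w6.png",im[:,:,::-1]); pickle.dump((m,im),open("w6.pkl","wb"))
E
```

```text
(array([  2.9544, -34.9574,  43.7011]), np.float64(90.00021926576653)) [-0.1301  0.1987 -1.0321]
```

View pics/w6.png

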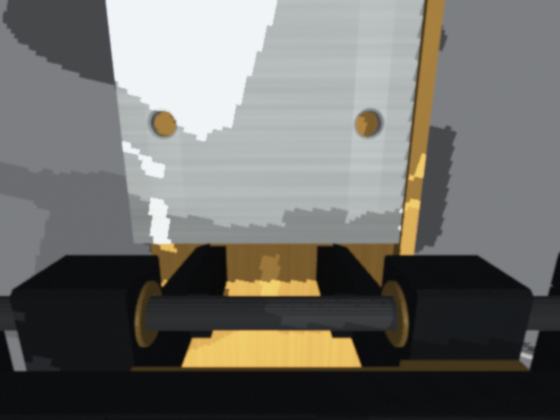

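The cover is square and running along the fence on the right (edge at u≈405–420), with its rear edge at row 243 against the fingers.

Request:
{"op": "carry_out", "data": {
  "increments": "0.01 0 0 0 0 0;0.01 0 0 0 0 0;0.01 0 0 0 0 0;0.008 0 0 0 0 0;0 0 0 0 0 0;0 0 0 0 0 0;0 0 0 0 0 0;0 0 0 0 0 0"
}}

```text
t: 23.55
eef_pos: [0.555, -0.0611, 0.0437]
tool_rot: [-0.0, 0.625, 0.781, 0.0]
force: [0.6, -0.7, -0.3]
grip_width: 0.0441
gripper_force: 0.0
```

Request:
{"op": "carry_out", "data": {
  "increments": "0.003 0 0 0 0 0;0.003 0 0 0 0 0;0 0 0 0 0 0;0.003 0 0 0 0 0;0 0 0 0 0 0;0 0 0 0 0 0;0 0 0 0 0 0;0 0 0 0 0 0"
}}

```text
t: 24.55
eef_pos: [0.5538, -0.0558, 0.0437]
tool_rot: [-0.0, 0.625, 0.781, -0.0]
force: [0.6, 0.7, 0.5]
grip_width: 0.0441
gripper_force: 0.0
```

```bash
python3 -c "
from h import *
np.set_printoptions(precision=4,suppress=True)
print(tcp_tray(),arm.get_obs()['force'])"
```

```text
(array([ 2.9214, -6.6297, 43.6776]), np.float64(90.0124988583842)) [0.5851 0.7376 0.5082]
```

Request:
{"op": "carry_out", "data": {
  "increments": "0.002 0 0 0 0 0;0 0 0 0 0 0;0.002 0 0 0 0 0;0 0 0 0 0 0;0 0 0 0 0 0;0 0 0 0 0 0;0 0 0 0 0 0;0 0 0 0 0 0"
}}

```text
t: 25.55
eef_pos: [0.5533, -0.0535, 0.0437]
tool_rot: [0.0, 0.625, 0.781, 0.0]
force: [0.3, -0.3, -0.8]
grip_width: 0.044
gripper_force: 0.0
```

```bash
python3 - <<'E'
from h import *
import pickle
np.set_printoptions(precision=4,suppress=True)
print(tcp_tray(),arm.get_obs()['force'])
m,im=shot("wrist"); cv2.imwrite("pics/w7.png",im[:,:,::-1]); pickle.dump((m,im),open("w7.pkl","wb"))
E
```

```text
(array([ 2.9585, -4.2535, 43.7324]), np.float64(90.0147069970767)) [ 0.2676 -0.3214 -0.7971]
```

View pics/w7.png

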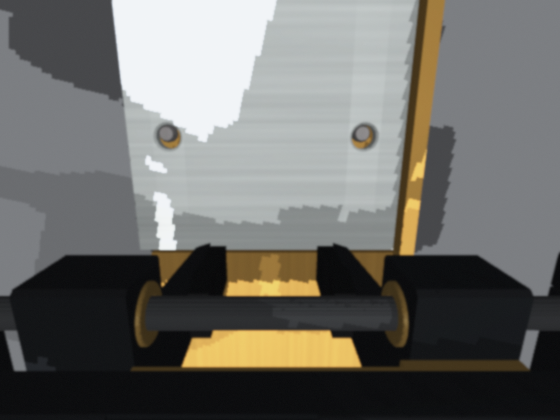

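Both holes now show the grey pins, at (168,136) and (363,136). The hole spacing shrank from 205 to 195 px, consistent with the plate having dropped about 6 mm. I'll lift clear and check that it is seated and flat.

Request:
{"op": "carry_out", "data": {
  "increments": "-0.002 0 0 0 0 0;0 0 -0.03 0 0 0;0 0 -0.08 0 0 0;0 0 -0.08 0 0 0;0 0 -0.06 0 0 0;0 0 0 0 0 0;0 0 0 0 0 0;0 0 0 0 0 0"
}}

```text
t: 26.6
eef_pos: [0.5522, -0.0544, 0.1918]
tool_rot: [-0.001, 0.625, 0.781, -0.001]
force: [0.1, -0.7, -0.2]
grip_width: 0.0442
gripper_force: 0.0
```

```bash
python3 - <<'E'
from h import *
import pickle
np.set_printoptions(precision=4,suppress=True)
print(tcp_tray(),arm.get_obs()['force'])
m,im=shot("wrist"); cv2.imwrite("pics/w8.png",im[:,:,::-1]); pickle.dump((m,im),open("w8.pkl","wb"))
s=shot("side");pickle.dump(s,open("s8.pkl","wb"))
E
```

```text
(array([  1.6919,  -4.9343, 191.8352]), np.float64(90.01644301888656)) [ 0.0839 -0.7351 -0.1534]
```

View pics/w8.png

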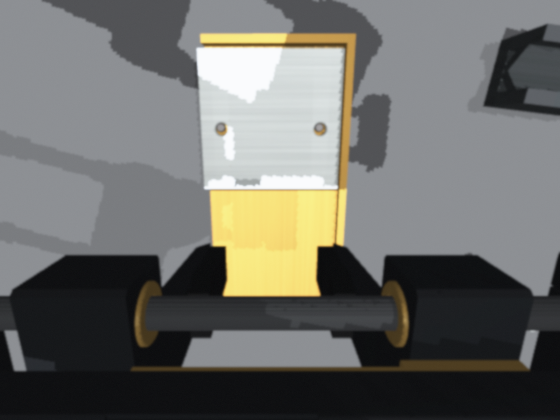

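It looks home: the far edge meets the end fence (row 45), the right edge is along the side fence, and pins show in both holes at (221,129) and (320,129). I'll check heights from the corners.

```bash
python3 - <<'E'
from h import *
import pickle
np.set_printoptions(precision=2,suppress=True)
m,im=pickle.load(open("w8.pkl","rb")); m7,i7=pickle.load(open("w7.pkl","rb"))
T=lambda X:R.from_euler("z",YAW).inv().apply(X-O)*1000
hs=cv2.cvtColor(im,cv2.COLOR_RGB2HSV); k=(hs[...,1]<45).astype(np.uint8)*255
for v in (55,80,105,150,175,184):
    g=hs[v,:,1]; x=T(plane(m,[(u,v) for u in np.flatnonzero((g[:-1].astype(int)<60)!=(g[1:].astype(int)<60)) if 190<u<360],.042)); print(v,x[:,0],x[:1,1])
for u in (260,290,330): print("u",u,[(v,round(T(plane(m,(u,v),.042))[0,1],1)) for v in range(35,200) if (hs[v,u,1]<60)!=(hs[v+1,u,1]<60)])
# triangulate hole centres from two wrist heights (w7,w8)
def hole(i,u,v,r):
    w=cv2.cvtColor(i,cv2.COLOR_RGB2GRAY)[v-r:v+r+1,u-r:u+r+1]; k=(w<np.median(w)-25).astype(np.uint8); c=max(blobs(k*255,3),key=cv2.contourArea); (a,b),_=cv2.minEnclosingCircle(c); return (u-r+a,v-r+b)
for a,b in(((168,136),(221,129)),((363,136),(320,129))):
    p,q=hole(i7,*a,16),hole(im,*b,10); print(p,q,[x if np.isscalar(x) else T(x) for x in tri(m7,p,m,q)])
E
```

```text
55 [62.35 71.56] [117.6]
80 [62.64 71.18] [98.02]
105 [62.08 70.78] [77.68]
150 [62.46 71.47] [39.05]
175 [61.86 71.05] [16.37]
184 [62.31 70.64] [7.98]
u 260 [(47, np.float64(123.7)), (189, np.float64(3.2))]
u 290 [(47, np.float64(123.7)), (189, np.float64(3.2))]
u 330 [(47, np.float64(123.7)), (189, np.float64(3.3))]
(167.7622947692871, 135.43442630767822) (220.6428575515747, 128.5) [array([-44.14,  57.81,  37.75]), np.float64(6.508607043799137e-05)]
(363.879581451416, 135.83769607543945) (319.8271026611328, 128.64953231811523) [array([44.93, 57.7 , 38.72]), np.float64(4.775975422652693e-05)]
```

```bash
python3 -c "
from cell import order
print(order.finish_job())"
```

```text
the job is handed in; nothing more can be done
None
```

The short gauge block was set down in the well, and the cover was slid along the fence until it dropped over both pins. It measures flat and fully home, no other item was touched, and the job was handed in at about 27 s.

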